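# Mark the angle bracket in the press, then hold it to the drawer for screwing

## Robot

A 6-joint arm with a two-finger parallel gripper is mounted at the origin on the work surface. World frame = base frame: x ahead of the robot, y to its left, z up, the work surface at z = 0. Lengths are in mm, angles in rad, forces in N, time in s.
With the tool pointing down it reaches from about 400 to 925 mm from the base axis. Payload 12.5 kg.
Tool frame: the origin (TCP) lies between the finger pads; the fingertips stand 11 mm ahead of it and the grasp point (between the pads) lies 8 mm behind it (env.tip_extent is the distance from the TCP to the fingertips, in mm); x points along the fingers, z is the direction in which the jaws open and shut, and the axes are right-handed (so a half turn about x gives the same grasp; the last joint's range is limited). The gripper opens to 95 mm and grips with 3 to 60 N. Pads are 20 mm wide; open, the fingers measure 119 mm over their backs; the gripper's body (75 mm by 180 mm) begins 59 mm behind the grasp point.
Start: joints at [1.118, 0.491, 1.559, -0, 1.092, -0.106], TCP at [212.415, 587.814, 225.661] pointing down, gripper open.
Joint ranges: [-3.1, 3.1], [-0.84, 2.19], [0.05, 2.79], [-1.13, 4.28], [0.06, 2.93], [-2.69, 2.69]. Speed limits (rad/s): [2.22, 2.22, 2.79, 3.14, 3.14, 3.14].

## Interface

Orientations are given as [roll, pitch, yaw] about the fixed x, y, z axes, in that order (R = Rz(yaw) Ry(pitch) Rx(roll)).
In Python, from cell import status, imaging, env gives the robot as it stands. The module is installed in compiled form; this text tells all that it offers.
- The arm moves only by the tool apply_moves, never from a script. Its argument "increments" is a list of rows, each a list of 5 numbers: the closure, from 0 (fully open) to 1 (shut), then the shift along the tool's x, y, z in mm, then the turn about the tool's x in degrees. A call has 1 to 10 rows; each row shifts and turns the commanded pose from where the row before left it, along the tool's axes as they then stand; what a row does not reach is not made up. A row lasts 1/10 s, in which the tool goes at most 50 mm and 8.59 degrees, less where a joint would pass 70% of its speed; a pose out of reach is approached as far as the arm can. A call with a gripper value outside its range is refused whole. The fingers move at their own pace and stop on an object; the grip force is fixed at half the most. Time passes only in rows, so rows that do not move let the fingers close. It gives the time, the measured TCP pose, the force and the opening at its end, in the units of the state.
- status.state(): the state, without advancing time (a new reading comes with each control period).
- imaging.read_camera(name): name is "scene" or "top" or "wrist"; returns a dict with "pixels" (420x560x3 uint8, red, green, blue), "fovy" (degrees; the focal length in pixels is half the picture's height over the tangent of half this angle, whatever the lens; pixels are square), "cx", "cy" (the principal point, pixels), "R" (3x3) and "t" (3): a world point X has camera coordinates R X + t. Camera axes: x right, y down, z forward; pixel columns grow to the right and rows downward; lengths in mm; the calibration is good to about 2 mm. A picture is of the moment at which its call begins. There is no depth.
- env.job_done(): hands the job in, once; it reports no verdict.
The state is a dict: "t": time; "joints": joint angles; "qvel": joint speeds; "tau": joint torques, N m; "eef_pos": TCP position; "tcp_rot": TCP orientation; "ft_force": force on the tool from outside, world axes, zero at the start; "moment": the same for the moment, N m; "opening": opening from 0.0 (shut) to 1.0 (fully open).
Only numpy, scipy, OpenCV 4.12 (cv2) and the standard library are available. Lean on these libraries where they do the work, as an engineer would, in place of code of your own. Each camera call takes 0.05 s, during which the arm holds its last target. There are 200 camera calls.

## Task

Swing the press's red lever down to its stop to mark the blue bracket lying under it, and let the lever come back up with the bracket still in place. Then take the bracket out, stand it base-down on the counter in front of the drawer box, and press the outside of its upright flange flat against the drawer's front, centred on the yellow tape, with a steady push of about 10 newtons (never ramming it), so that I can screw it on. Finish while still holding it there with the gripper, and leave the other things on the counter alone.

Things in the scene. Friction and masses are not known exactly. Their poses are not given: they have to be found in the camera images.
- press: green hand lever press fixed to the counter. Origin: on the counter under its column (60 mm in x, 70 in y, 195 high). Dark steel bed 80 mm wide in x, 20 high, from y = +45 to -205 mm; the bracket lies on it. A head 46 mm wide, 100 to 160 mm high, overhangs the bed to y = -90 mm. The lever is on the +y side
- press_spot (a point): point on top of the press bed straight below the steel ram (14 mm thick, at press y = -75 mm). The ram's end is 50 mm above the counter with the lever up (24 mm clear of the bracket's plate), 29 mm with it down
- press_lever (a joint): angle of the press's lever: 0 = up at rest, 1.0 rad = down at its stop; it drives the ram. A spring brings it back up when released; about 3 N at the grip starts it and 9 N holds it at the stop
- lever_tip (a point): middle of the last part of the lever's red grip (24 mm thick; grip 50 mm long, ends 15 mm further out plus its round end), 135 mm from the pivot; its height is on the grip's centre line. It moves with the lever
- lever_pivot (a point): axis of the lever, 165 mm above the counter, beside the column at press y = +62 mm. The axis runs along the press's y; the lever points to the press's -x, 0.55 rad above level at rest and 0.45 rad below level at its stop
- bracket: blue angle bracket, 130 x 50 x 60 mm, about 0.28 kg, loose. Origin: centre of the underside of its base plate (130 mm along x, 50 along y, 6 thick), which lies on the press bed, its -x end under the ram. Upright flange 6 mm thick, 60 high at the +x end, outside at x = +65 mm. Upright rib 12 mm thick (y) on the plate's middle from x = -16 mm to the flange, top at 60 mm
- bracket_grip (a point): on the rib's mid plane at bracket x = +15 mm, 45 mm above the underside: a good place to grip the rib, 12 mm wide along the bracket's y
- bracket_face (a point): centre of the outside of the bracket's flange, bracket x = +65 mm, 30 mm above the underside
- bracket_spot (a point): dark dot on the top of the plate at bracket x = -55 mm, which is to be marked by the ram
- drawer: oak drawer box, 160 x 180 mm, 80 high, in its cradle. Origin: on the counter at the middle of the front face, the one towards the robot; x points into the drawer, square to the face. A yellow tape strip 20 mm wide runs up the face at y = 0. Rubber buffers behind it: it gives way along x by 1 mm for every 2 N of push (at most 15 mm) and springs back
- cradle: plywood cradle fixed to the counter around the drawer (side rails 30 mm high outside the drawer from 25 mm behind its face, back block). Same frame as the drawer's while the drawer is not pushed
- mug: blue mug, 80 mm wide, 90 mm high; origin under its centre; leave alone
- soap: green soap bottle, 60 mm wide, 170 mm high; origin under its centre; leave alone
- jar: glass jar with a steel lid, 70 mm wide, 90 mm high; origin under its centre; leave alone
- screwdriver: screwdriver lying on the counter; leave alone
- pull: brass drawer pull, about 100 mm long, lying on the counter; leave alone
- screw_tray: grey open tray for screws, 90 x 130 x 30 mm; origin under its centre; leave alone

How it is judged (in metres and radians):
On the way, in this order (a step that is already met when the one before it is completed fails the run):
1. the lever is down at its stop with the bracket's dot under the ram (value of joint press_lever above 0.93 rad and horizontal distance between bracket_spot and press_spot below 0.015 m and distance between bracket_spot and press_spot below 0.017 m), for 0.1 s.
2. the lever has come back up, the bracket still in place under the ram (value of joint press_lever below 0.08 rad and horizontal distance between bracket_spot and press_spot below 0.015 m and distance between bracket_spot and press_spot below 0.017 m), for 0.1 s.
At the end, for the whole second after the job is handed in: The gripper is holding the bracket base-down on the counter (within 5 mm and 4.5 degrees), its flange flat against the drawer's front (within 4.5 degrees), within 12 mm of the middle of the yellow tape, pressing it steadily with 5 to 16 N; the press lever is up (contact force between bracket and drawer between 5 and 16 N and contact force between the fingers and bracket above 2 N and x of bracket_face in the frame of drawer between -0.005 and 0.005 m and y of bracket_face in the frame of drawer between -0.012 and 0.012 m and angle between the x axis of bracket and the x axis of drawer, either way round below 0.08 rad and angle between bracket's own z axis and vertical below 0.08 rad and height (world z) of bracket below 0.005 m and linear speed of bracket below 0.01 m/s and value of joint press_lever below 0.08 rad); the arm keeps its last pose, push and grip.
It fails at once if the bracket is rammed against the drawer (over 28 N) (contact force between bracket and drawer above 28 N).
It fails at once if a bystander is moved by more than 30 mm (distance of any of mug, soap, jar, screwdriver, pull, screw_tray from where it was at the start of the episode above 0.03 m).
It also fails if it takes over 67 s, if anything falls off the work surface, if the arm or the gripper's body presses on something with over 40 N, if the wrist force passes 120 N, or if a joint passes its speed limit or range.

## Working session

There is one attempt and no reset: what is moved stays moved. The work goes in short steps, Python scripts to look and compute and a tool call to move; the robot and the scene stay as the last step left them, time stands still between calls to the robot, and variables do not carry over. Pictures are saved under pics/ and viewed, about 8 in all and at most 12, crops included, and the job is handed in when it is done.

Besides the shell and the picture viewer there is one more tool, called after ">>>" by a JSON object that holds its "fn" and its "kwargs". apply_moves: Moves the arm, as the interface text tells. Its arguments: {"type":"object","properties":{"increments":{"type":"array"}},"required":["increments"]}

```bash
mkdir -p pics
cat > h.py <<'E'
import numpy as np, cv2
from cell import status, imaging, env
def shot(n,f=None):
    c=imaging.read_camera(n)
    if f: cv2.imwrite('pics/'+f,c['pixels'][:,:,::-1])
    return c
def K(c):
    f=c['pixels'].shape[0]/2/np.tan(np.radians(c['fovy'])/2); return f
def ray(c,u,v):
    R=np.array(c['R']);t=np.array(c['t']);f=K(c)
    d=R.T@np.array([(u-c['cx'])/f,(v-c['cy'])/f,1]); return -R.T@t,d
def onz(c,u,v,z):
    o,d=ray(c,u,v); return o+d*(z-o[2])/d[2]
def proj(c,X):
    p=np.array(c['R'])@np.array(X)+np.array(c['t']);f=K(c); return p[:2]/p[2]*f+[c['cx'],c['cy']]
E
python3 - <<'E'
from h import *
s=status.state();print(s)
ims=[]
for n in("scene","top"):
    c=shot(n,n+'0.png');print(n,c['fovy'],c['cx'],c['cy'],np.round(ray(c,c['cx'],c['cy']),2))
E
```

```text
{'t': 0.0, 'joints': array([ 1.11840630e+00,  4.91592388e-01,  1.55940372e+00, -4.22047265e-06,
        1.09170332e+00, -1.05577550e-01]), 'qvel': array([ 0.00186434,  0.00120059,  0.00017591, -0.0010107 , -0.00051205,
        0.00060811]), 'tau': array([-9.62730774e-04, -6.12654161e+01, -2.58176619e+01,  6.92340592e-02,
        4.83113027e-02, -7.35503886e-05]), 'eef_pos': array([212.31283001, 587.6106385 , 225.05709299]), 'tcp_rot': array([ 3.03939713,  1.56968955, -2.01980237]), 'ft_force': array([ 0.22913042, -0.31620057, -0.2206982 ]), 'moment': array([ 0.01768643,  0.05495241, -0.08766842]), 'opening': 1.0012701832433455}
scene 53.45076458547256 273.5475378597481 210.71755729278678 [[ 1.26359e+03  4.08490e+02  9.08860e+02]
 [-6.60000e-01 -3.60000e-01 -6.60000e-01]]
top 45.82209817798083 282.9939962594364 218.68881267189724 [[ 2.26870e+02 -5.80000e-01  1.72166e+03]
 [ 1.90000e-01 -1.00000e-02 -9.80000e-01]]
```

View pics/top0.png

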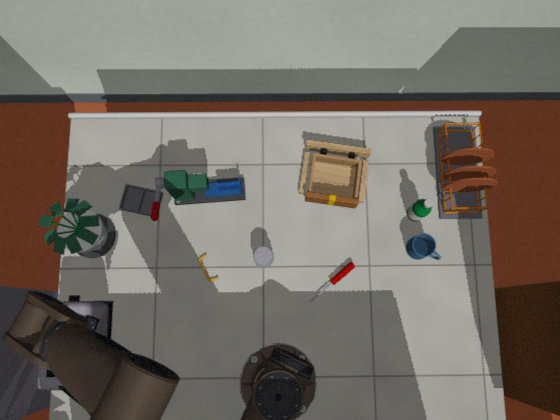

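View pics/scene0.png

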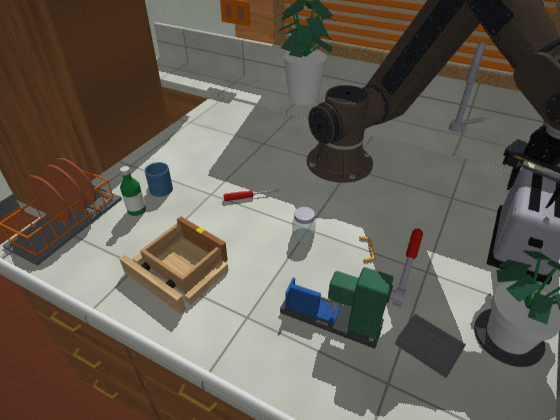

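The top view shows the press at about (205,187), with its bed running to the right (world −y), the bracket at (225,187) and the red grip at (155,211). The drawer is at (335,180) with the tape at (332,200). Next I'll look at enlarged crops.

Run:
```python
from h import *
c=shot('top');I=c['pixels'][:,:,::-1]
a=cv2.resize(I[155:230,135:255],(792,495),interpolation=cv2.INTER_CUBIC)
b=cv2.resize(I[130:215,290:375],None,fx=6,fy=6,interpolation=cv2.INTER_CUBIC)
cv2.imwrite('pics/a.png',a);cv2.imwrite('pics/b.png',b)
H=cv2.cvtColor(I,cv2.COLOR_BGR2HSV)
def m(lo,hi,box,z,name):
    k=cv2.inRange(H,np.array(lo),np.array(hi));x0,x1,y0,y1=box;q=np.zeros_like(k);q[y0:y1,x0:x1]=k[y0:y1,x0:x1]
    p=np.argwhere(q)[:,::-1].astype(np.float32)
    r=cv2.minAreaRect(p);print(name,len(p),r,[np.round(onz(c,*u,z),0)[:2] for u in cv2.boxPoints(r)],np.round(onz(c,*p.mean(0),z)))
m([0,150,80],[8,255,255],(140,170,195,230),235,'grip')
m([100,120,60],[125,255,255],(195,255,165,210),50,'bracket')
m([22,150,120],[35,255,255],(315,350,185,212),80,'tape')
print(proj(c,[0,0,0]))
```

```text
grip 71 ((154.00881958007812, 210.88526916503906), (5.215362071990967, 18.17707061767578), 4.398705005645752) [array([508., 379.]), array([564., 377.]), array([563., 362.]), array([507., 364.])] [534. 370. 235.]
bracket 507 ((222.60397338867188, 187.0395965576172), (16.915632247924805, 36.816375732421875), 84.2894058227539) [array([680., 250.]), array([693., 123.]), array([632., 117.]), array([620., 243.])] [652. 178.  50.]
tape 67 ((331.0, 199.5), (9.0, 8.0), 90.0) [array([ 618., -175.]), array([ 618., -202.]), array([ 587., -201.]), array([ 587., -174.])] [ 603. -190.   80.]
[277.02324551 382.36710477]
```

View pics/a.png

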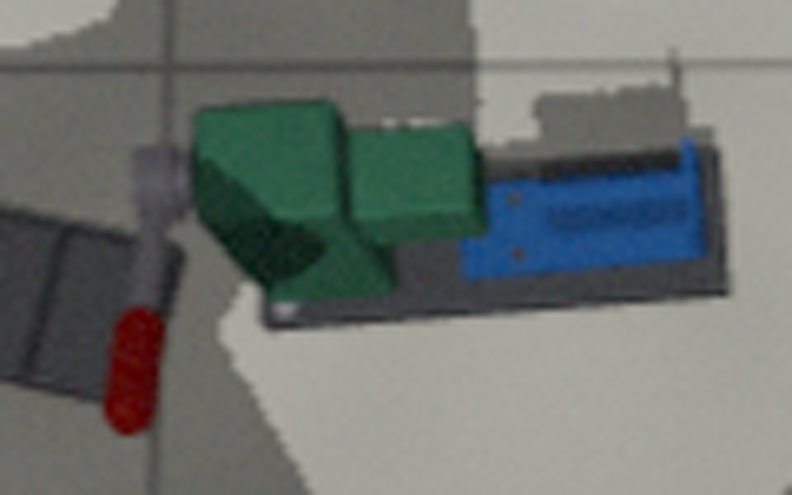

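View pics/b.png

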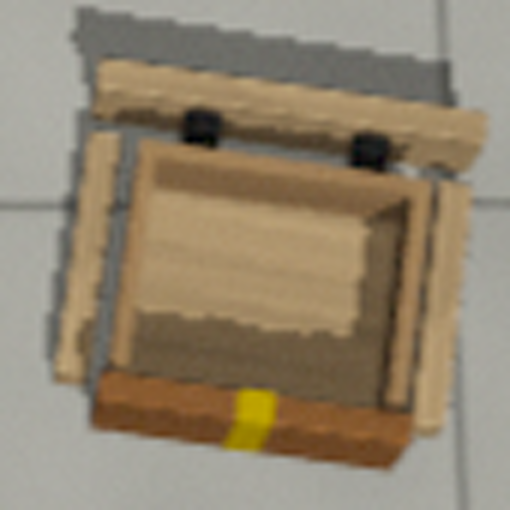

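Crop a (6.6x) shows the bed's near edge running from (268,328) to (728,295), the grip's outer end at about (128,432), and the bracket's flange at (692,200). Crop b (6x) shows the drawer's top front edge from about (95,403) to (410,440), with the tape bending over it at about (251,419).

Run:
```python
from h import *
c=shot('top')
A=lambda u,v,z:onz(c,135+u/6.6,155+v/6.6,z)
B=lambda u,v,z:onz(c,290+u/6,130+v/6,z)
def sh(n,p): print(n,np.round(p,1)[:2])
p,q=A(272,318,20),A(724,287,20); sh('bed near L',p);sh('R',q); d=q-p; print('dir of -y deg',np.degrees(np.arctan2(d[1],d[0])), np.linalg.norm(d[:2]))
r=A(715,148,20);sh('bed far R',r);print(np.degrees(np.arctan2(*(r-q)[1::-1])),np.linalg.norm((r-q)[:2]))
p,q=A(463,278,26),A(705,258,26);sh('plate near L',p);sh('R',q);d=q-p;print(np.degrees(np.arctan2(d[1],d[0])),np.linalg.norm(d))
sh('rib top R', A(690,170,80));sh('flange top far',A(686,140,80))
for u,v,z in((128,434,250),(135,312,222),(130,395,235.6)):sh('grip',A(u,v,z))
p,q=B(95,403,80),B(410,440,80);sh('drawer topL',p);sh('R',q);d=q-p;print(np.degrees(np.arctan2(d[1],d[0])),np.linalg.norm(d))
sh('tape top',B(251,419,80))
p,q=B(93,428,0),B(390,468,0);sh('bot',p);sh('botR',q);d=q-p;print(np.degrees(np.arctan2(d[1],d[0])),np.linalg.norm(d))
sh('tapebot',B(245,448,0))
sh('jar',onz(c,263,256,90));sh('scr tip',onz(c,312,300,5));sh('scr end',onz(c,352,266,15))
```

```text
bed near L [607.  347.8]
R [622.2 108.6]
dir of -y deg -86.37654594840212 239.67648973813385
bed far R [698.6 113.8]
3.853700418935803 76.6367569389885
plate near L [626.7 246.4]
R [636.6 118.4]
-85.53741095021572 128.36587038586512
rib top R [670.3 122.6]
flange top far [686.4 124.8]
grip [502.1 364.4]
grip [565.2 370.3]
grip [523.  367.8]
drawer topL [ 611.4 -102.4]
R [ 588.6 -280.1]
-97.28323693602215 179.10379378829887
tape top [ 601.4 -190.5]
bot [ 614.9 -105.9]
botR [ 589.4 -281.2]
-98.274963916697 177.1285413044289
tapebot [ 602.1 -195.7]
jar [411.2  43.1]
scr tip [ 268.6 -121.5]
scr end [ 382.5 -260.9]
```

Sizes agree with the given ones: the drawer is 179 mm wide and the plate 128 mm long. Next, a helper that turns world goals into tool-frame shifts.

```bash
cat >> h.py <<'E'
from scipy.spatial.transform import Rotation as Rn
def go(X,jaw=None):
    s=status.state();R=Rn.from_euler('xyz',s['tcp_rot']).as_matrix()
    d=R.T@(np.array(X)-s['eef_pos']);yz=np.degrees(np.arctan2(R[1,2],R[0,2]))
    print('t',round(s['t'],2),'pos',s['eef_pos'].round(1),'toolx',R[:,0].round(3),'jaw',yz.round(1),'shift(before turn)',d.round(1),'q',s['joints'].round(2),'F',s['ft_force'].round(1))
    if jaw is not None:
        a=-((jaw-yz+90)%180-90); R2=R@Rn.from_euler('x',a,degrees=True).as_matrix()
        print('turn',a.round(1),'shift after turn',(R2.T@(np.array(X)-s['eef_pos'])).round(1))
E
python3 - <<'E'
from h import *
go([527,370,310],93.6)
E
```

```text
t 0.2 pos [212.4 587.7 225.3] toolx [-0.    -0.001 -1.   ] jaw 70.1 shift(before turn) [ -84.7 -369.9  -97.8] q [ 1.12  0.49  1.56 -0.    1.09 -0.11] F [ 0.4 -0.1 -1.1]
turn -23.5 shift after turn [ -84.7 -300.3 -237.1]
```

>>> {"fn": "apply_moves", "kwargs": {"increments": [[1,-28,0,0,-7.8],[1,-28,0,0,-7.8],[1,-28,0,0,-7.9],[1,0,-15,-35,0],[1,0,-15,-35,0],[1,0,-15,-35,0],[1,0,-15,-35,0],[1,0,-16,-34,0]]}}

```text
t: 1.0
eef_pos: [299.6, 417.5, 309.7]
tcp_rot: [-1.25, 1.571, 0.385]
ft_force: [0.2, 0.4, -0.1]
opening: 0.384
```

>>> {"fn": "apply_moves", "kwargs": {"increments": [[1,0,-37,-10,0],[1,0,-37,-10,0],[1,0,-37,-10,0],[1,0,-37,-10,0],[1,0,-37,-12,0],[1,0,-37,-12,0],[1,0,0,0,0],[1,0,0,0,0]]}}

```text
t: 1.8
eef_pos: [525.2, 368.7, 308.9]
tcp_rot: [1.854, 1.57, -2.796]
ft_force: [-0.3, 0.2, 0.3]
opening: 0.006
```

Run:
```python
from h import *
go([527,370,268],93.6)
c=shot('wrist','w1.png')
print(np.round(proj(c,[527,370,235.6]),0), np.round(onz(c,c['cx'],c['cy'],0)))
```

```text
t 1.8 pos [525.2 368.7 308.9] toolx [-0.001 -0.    -1.   ] jaw 93.6 shift(before turn) [40.9 -1.9  1.2] q [ 0.51  0.45  1.4   0.    1.29 -1.12] F [-0.3  0.2  0.3]
turn -0.0 shift after turn [40.9 -1.9  1.2]
[280. 226.] [577. 370.   0.]
```

View pics/w1.png

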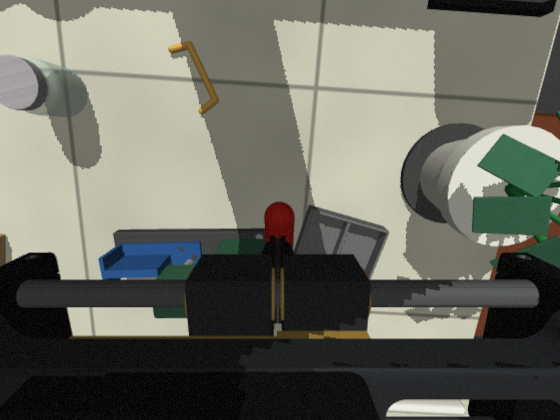

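The wrist view shows the red grip at (280,215), directly below the fingers and on the predicted line (280,226). I'll press the lever down.

>>> {"fn": "apply_moves", "kwargs": {"increments": [[1,20,0,0,0],[1,16,0,0,0],[1,12,0,0,0],[1,15,0,0,0],[1,15,0,0,0],[1,15,0,0,0],[1,15,0,0,0],[1,15,0,0,0],[1,0,0,0,0]]}}

```text
t: 2.75
eef_pos: [523.7, 369.7, 186.0]
tcp_rot: [1.581, 1.569, -3.067]
ft_force: [-5.7, -0.1, 6.9]
opening: 0.005
```

>>> {"fn": "apply_moves", "kwargs": {"increments": [[1,12,0,0,0],[1,10,0,0,0],[1,8,0,0,0],[1,6,0,0,0],[1,4,0,0,0],[1,2,0,0,0],[1,0,0,0,0]]}}

```text
t: 3.45
eef_pos: [526.0, 370.2, 146.9]
tcp_rot: [-1.164, 1.566, 0.471]
ft_force: [2.1, 0.1, 10.0]
opening: 0.002
```

>>> {"fn": "apply_moves", "kwargs": {"increments": [[1,3,0,0,0],[1,2,0,0,0],[1,2,0,0,0],[1,0,0,0,0]]}}

```text
t: 3.85
eef_pos: [526.0, 370.3, 140.1]
tcp_rot: [-1.149, 1.565, 0.485]
ft_force: [1.8, 0.8, 10.2]
opening: 0.006
```

>>> {"fn": "apply_moves", "kwargs": {"increments": [[1,2,0,0,0],[1,2,0,0,0],[1,0,0,0,0]]}}

```text
t: 4.15
eef_pos: [526.0, 370.3, 136.3]
tcp_rot: [-1.143, 1.565, 0.492]
ft_force: [1.4, 1.4, 11.6]
opening: 0.006
```

>>> {"fn": "apply_moves", "kwargs": {"increments": [[1,1,0,0,0],[1,1,0,0,0],[1,0,0,0,0]]}}

```text
t: 4.45
eef_pos: [526.3, 370.4, 135.6]
tcp_rot: [-1.156, 1.564, 0.479]
ft_force: [-1.0, -1.7, 20.5]
opening: 0.006
```

Force jumped to 20 N at z=135.6, where the stop was expected at 135.7, so the lever is down. Now I'll release it.

>>> {"fn": "apply_moves", "kwargs": {"increments": [[1,0,0,0,0],[1,-10,0,0,0],[1,-20,0,0,0],[1,-20,0,0,0],[1,-20,0,0,0],[1,-25,0,0,0],[1,-25,0,0,0],[1,-25,0,0,0],[1,-30,0,0,0],[1,0,0,0,0]]}}

```text
t: 5.45
eef_pos: [525.3, 370.0, 311.6]
tcp_rot: [-1.128, 1.563, 0.507]
ft_force: [-0.4, 0.2, -0.1]
opening: 0.006
```

>>> {"fn": "apply_moves", "kwargs": {"increments": [[1,0,0,0,0],[1,0,-15,-26,0],[1,0,-15,-26,0],[1,0,-15,-26,0],[1,0,-15,-26,0],[0,0,-15,-26,0],[0,0,-15,-26,0],[0,0,-15,-26,0],[0,0,-14,-27,0],[0,0,0,0,0]]}}

```text
t: 6.45
eef_pos: [657.9, 165.3, 304.9]
tcp_rot: [1.92, 1.569, -2.732]
ft_force: [-0.3, 0.7, 0.4]
opening: 0.366
```

>>> {"fn": "apply_moves", "kwargs": {"increments": [[0,0,0,0,8],[0,0,0,0,8],[0,0,0,0,8],[0,0,0,0,8],[0,0,0,0,8],[0,0,0,0,8],[0,0,0,0,8],[0,0,0,0,8],[0,0,0,0,8],[0,0,0,0,8]]}}

```text
t: 7.45
eef_pos: [656.1, 169.0, 305.7]
tcp_rot: [2.925, 1.569, -3.125]
ft_force: [-0.5, 0.4, 0.0]
opening: 1.001
```

>>> {"fn": "apply_moves", "kwargs": {"increments": [[0,25,0,0,5],[0,25,0,0,4.6],[0,20,0,0,0],[0,20,0,0,0],[0,0,0,0,0],[0,0,0,0,0]]}}

```text
t: 8.05
eef_pos: [656.5, 168.7, 216.6]
tcp_rot: [3.078, 1.57, -3.134]
ft_force: [0.6, -1.2, -0.2]
opening: 1.001
```

Run:
```python
from h import *
go([657.7,169.3,57],4)
c=shot('wrist');s=shot('scene')
I=c['pixels'].copy()
b=np.array([657.7,169.3,0]);a=np.radians(-86);X=lambda p,w:proj(c,b+np.array([np.cos(a)*(p-15)-np.sin(a)*w,np.sin(a)*(p-15)+np.cos(a)*w,0]))
S=s['pixels'][200:350,260:460]
cv2.imwrite('pics/w2.png',I[:,:,::-1])
cv2.imwrite('pics/s2.png',cv2.resize(S,(800,600),interpolation=cv2.INTER_CUBIC)[:,:,::-1])
print('rib top/grip proj',proj(c,[657.7,169.3,80]).round())
```

```text
t 8.05 pos [656.5 168.7 216.6] toolx [-0.001 -0.    -1.   ] jaw 4.1 shift(before turn) [159.6   0.5   1.3] q [0.15 0.58 1.43 0.   1.14 0.08] F [ 0.6 -1.2 -0.2]
turn 0.1 shift after turn [159.6   0.5   1.3]
rib top/grip proj [279. 203.]
```

View pics/w2.png

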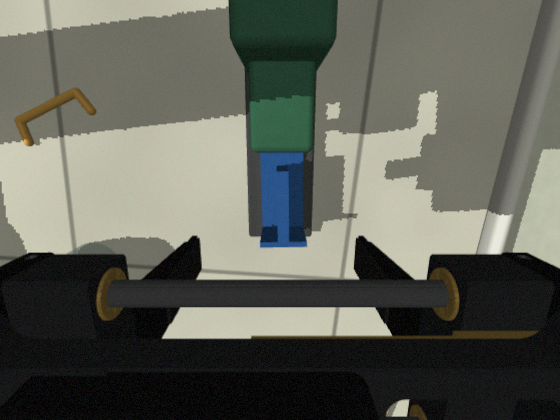

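View pics/s2.png

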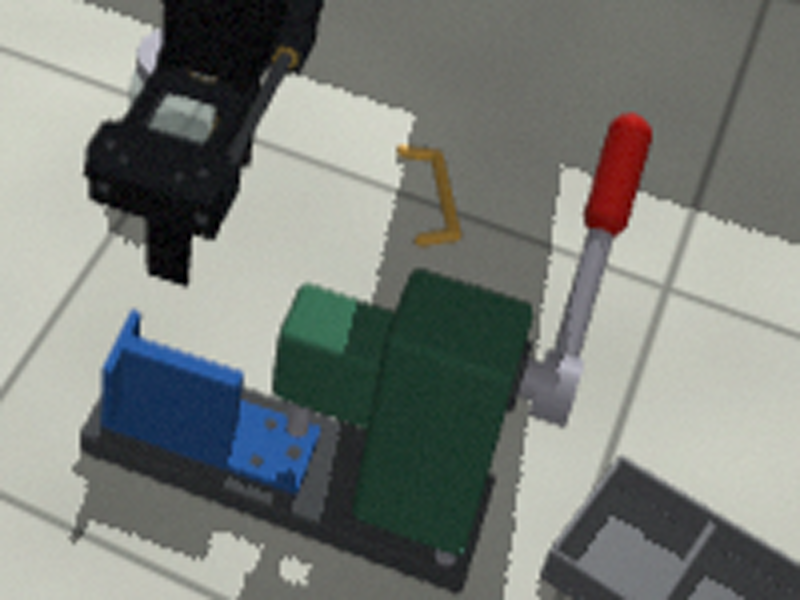

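The lever is back up and the bracket is still under the ram. In the wrist view the flange end is at (261–306, 228–247) and the rib at about u=283. I'll locate it from these.

Run:
```python
from h import *
c=shot('wrist');print('cam',onz(c,c['cx'],c['cy'],80).round(),ray(c,0,0)[0].round())
H=cv2.cvtColor(c['pixels'],cv2.COLOR_RGB2HSV);k=cv2.inRange(H,np.array([100,120,40]),np.array([125,255,255]))
for v in (160,180,200,215,225,228,231,234,237,240,243,246,249):
    u=np.where(k[v,240:330])[0]+240
    if len(u):print(v,u.min(),u.max(),onz(c,u.min(),v,80).round(1)[:2],onz(c,u.max(),v,80).round(1)[:2],' V:',H[v,u.min():u.max()+1:3,2])
```

```text
cam [658. 160.  80.] [651. 240. 377.]
160 260 302 [636.7 211.4] [678.3 214.3]  V: [137 137 136 135 137 138 139 138 138 140 139 141 137 139  84]
180 260 301 [637.9 191.5] [679.2 194.4]  V: [111 139 135 138 136 140 138 144 143 129  83  81  81  82]
200 261 301 [640.  170.9] [681.  173.7]  V: [124 136 135 137 140 137 140 139 138  93  78  79  81  81]
215 262 301 [642.  154.9] [682.5 157.8]  V: [138 141 142 138 138 141 139 140 141  82  79  77  79  76]
225 262 301 [642.6 144. ] [683.5 146.9]  V: [137 108 110 100  76 142 141 140 140  75  73  73  72  67]
228 262 302 [642.8 140.7] [684.9 143.7]  V: [ 60  55  58  60  58 142 139 142 139  56  55  58  59  56]
231 261 302 [641.9 137.3] [685.2 140.3]  V: [ 57  51  57  55  53  79 139 140 142  91  59  54  57  58]
234 261 303 [642.1 134. ] [686.5 137.1]  V: [ 60  57  57  54  54  80 139 138 136  89  54  59  53  55  58]
237 261 303 [642.3 130.6] [686.9 133.7]  V: [ 51  54  52  54  54  78 135 138 135  90  53  58  57  55  59]
240 260 304 [641.4 127.1] [688.2 130.4]  V: [ 55  57  60  60  56  57 137 137 139 131  56  57  57  68  72]
243 260 304 [641.6 123.7] [688.6 127. ]  V: [138 136 138 137 136 139 139 138 138 136 135 137 138 140 142]
246 260 268 [641.8 120.3] [650.4 120.9]  V: [144 143 141]
```

>>> {"fn": "apply_moves", "kwargs": {"increments": [[0,25,2,5,0],[0,25,0,0,0],[0,25,0,0,0],[0,25,0,0,0],[0,25,0,0,0],[0,20,0,0,0],[0,15,0,0,0],[0,0,0,0,0],[0,0,0,0,0]]}}

```text
t: 9.1
eef_pos: [662.2, 170.6, 57.5]
tcp_rot: [0.164, 1.57, 0.234]
ft_force: [0.3, -0.7, 0.3]
opening: 0.999
```

>>> {"fn": "apply_moves", "kwargs": {"increments": [[1,0,0,0,0],[1,0,0,0,0],[1,0,0,0,0],[1,0,0,0,0],[1,0,0,0,0],[1,0,0,0,0],[1,0,0,0,0],[1,0,0,0,0],[1,0,0,0,0],[1,0,0,0,0]]}}

```text
t: 10.1
eef_pos: [661.7, 170.5, 56.6]
tcp_rot: [1.561, 1.571, 1.631]
ft_force: [0.3, -0.7, 0.2]
opening: 0.215
```

>>> {"fn": "apply_moves", "kwargs": {"increments": [[1,0,0,0,0],[1,0,0,0,0],[1,0,0,0,0],[1,0,0,0,0],[1,0,0,0,0]]}}

```text
t: 10.6
eef_pos: [661.7, 170.5, 56.6]
tcp_rot: [1.539, 1.571, 1.609]
ft_force: [-0.1, -0.3, -0.3]
opening: 0.128
```

>>> {"fn": "apply_moves", "kwargs": {"increments": [[1,-3,0,0,0],[1,-7,0,0,0],[1,-10,0,0,0],[1,-15,0,0,0],[1,0,0,0,0]]}}

```text
t: 11.1
eef_pos: [662.2, 170.6, 93.8]
tcp_rot: [-0.009, 1.569, 0.062]
ft_force: [0.3, -1.2, -1.9]
opening: 0.125
```

I lifted 37 mm, which is more than the 24 mm ram clearance. I'll check whether the bracket tilted or slipped before moving on.

Run:
```python
from h import *
go([662,170.5,75],4)
print(status.state()['moment'].round(2))
s=shot('scene')
cv2.imwrite('pics/s3.png',cv2.resize(s['pixels'][200:350,260:460],(800,600),interpolation=cv2.INTER_CUBIC)[:,:,::-1])
```

```text
t 11.1 pos [662.2 170.6  93.8] toolx [ 0.002  0.    -1.   ] jaw 4.1 shift(before turn) [18.8 -0.1 -0.2] q [ 0.16  0.71  1.52 -0.    0.91  0.09] F [ 0.3 -1.2 -1.9]
turn 0.1 shift after turn [18.8 -0.1 -0.2]
[-0.1   0.02  0.01]
```

View pics/s3.png

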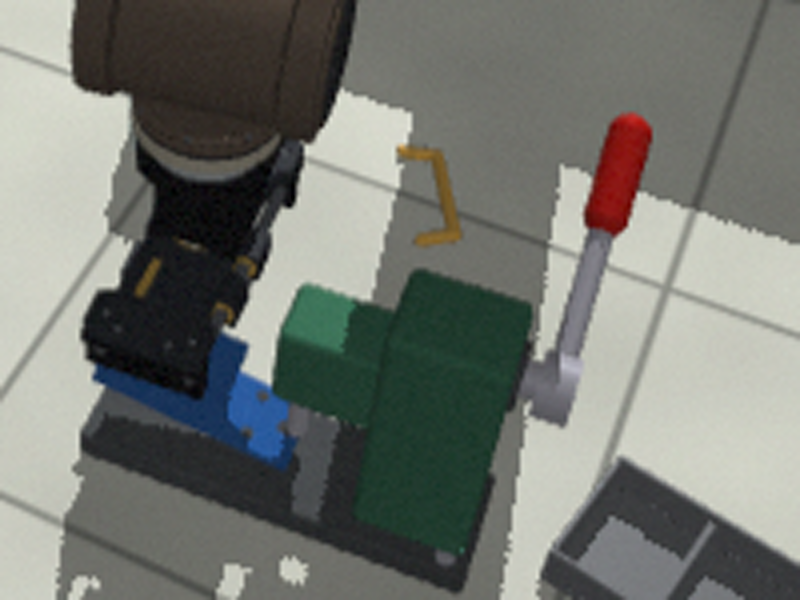

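The bracket's −x end caught the ram and the bracket pitched slightly in the jaws. I'll lower it flat on the bed, regrip it, lift about 12 mm and slide it out along −y.

>>> {"fn": "apply_moves", "kwargs": {"increments": [[1,8,0,0,0],[1,8,0,0,0],[1,8,0,0,0],[1,5,0,0,0],[1,4,0,0,0],[1,3,0,0,0],[1,0,0,0,0]]}}

```text
t: 11.85
eef_pos: [662.2, 170.0, 57.3]
tcp_rot: [-0.233, 1.569, -0.163]
ft_force: [-5.2, -4.7, 17.6]
opening: 0.124
```

>>> {"fn": "apply_moves", "kwargs": {"increments": [[0.7,0,0,0,0],[0.7,0,0,0,0],[0.7,0,0,0,0],[0.7,0,0,0,0],[1,1,0,0,0],[1,0,0,0,0],[1,0,0,0,0],[1,0,0,0,0],[1,0,0,0,0],[1,0,0,0,0]]}}

```text
t: 12.85
eef_pos: [661.6, 170.5, 54.5]
tcp_rot: [2.903, 1.571, 2.973]
ft_force: [-0.7, -0.2, -2.7]
opening: 0.126
```

>>> {"fn": "apply_moves", "kwargs": {"increments": [[1,0,0,0,0],[1,0,0,0,0],[1,-4,0,0,0],[1,-4,0,0,0],[1,-4,0,0,0],[1,0,0,0,0]]}}

```text
t: 13.45
eef_pos: [662.1, 170.5, 67.5]
tcp_rot: [0.144, 1.57, 0.215]
ft_force: [0.8, 0.8, -3.4]
opening: 0.126
```

>>> {"fn": "apply_moves", "kwargs": {"increments": [[1,0,-10,0,0],[1,0,-20,0,0],[1,0,-20,0,0],[1,0,-15,0,0],[1,-20,0,0,0],[1,-30,0,0,0],[1,-33,0,0,0],[1,0,0,0,0]]}}

```text
t: 14.25
eef_pos: [668.2, 104.3, 154.2]
tcp_rot: [-0.001, 1.564, 0.068]
ft_force: [0.8, -0.4, -2.2]
opening: 0.125
```

>>> {"fn": "apply_moves", "kwargs": {"increments": [[1,0,-15,-9,0],[1,0,-30,-17,0],[1,0,-30,-17,0],[1,0,-30,-17,0],[1,0,-30,-17,0],[1,0,-30,-17,0],[1,0,-30,-17,0],[1,0,-30,-17,0],[1,0,-30,-17,0],[1,0,-20,-12,0]]}}

```text
t: 15.25
eef_pos: [526.6, -182.2, 148.3]
tcp_rot: [2.72, 1.568, 2.788]
ft_force: [0.3, 0.3, -2.7]
opening: 0.125
```

>>> {"fn": "apply_moves", "kwargs": {"increments": [[1,0,0,0,-7],[1,0,0,0,-8],[1,0,0,0,-8],[1,0,0,0,-8],[1,0,0,0,-8],[1,0,0,0,-8],[1,0,0,0,-8],[1,0,0,0,-8],[1,0,0,0,-8],[1,0,0,0,-7.5]]}}

```text
t: 16.25
eef_pos: [527.5, -180.4, 148.2]
tcp_rot: [1.271, 1.568, 2.717]
ft_force: [-0.8, -0.0, -3.2]
opening: 0.122
```

Run:
```python
from h import *
go([526.7,-181.7,150],82.5)
c=shot('wrist','w4.png');t=shot('top')
cv2.imwrite('pics/t4.png',cv2.resize(t['pixels'][130:230,270:390],(792,660),interpolation=cv2.INTER_CUBIC)[:600,:,::-1])
H=cv2.cvtColor(c['pixels'],cv2.COLOR_RGB2HSV)
for n,lo,hi in(('blue',[100,120,40],[125,255,255]),('yel',[22,150,100],[35,255,255])):
    k=cv2.inRange(H,np.array(lo),np.array(hi));p=np.argwhere(k)[:,::-1];print(n,len(p),p.min(0),p.max(0))
```

```text
t 16.25 pos [ 527.5 -180.4  148.2] toolx [-0.002  0.001 -1.   ] jaw 82.8 shift(before turn) [-1.8  0.6 -1.4] q [-0.45  0.49  1.81 -0.    0.85 -1.89] F [-0.8 -0.  -3.2]
turn 0.3 shift after turn [-1.8  0.6 -1.4]
blue 11122 [  0 118] [317 334]
yel 28 [ 97 271] [383 337]
```

View pics/w4.png

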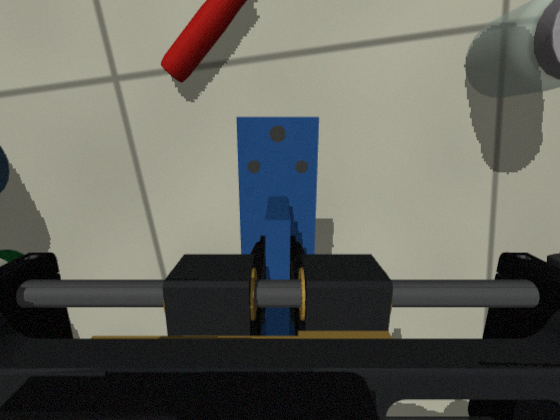

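The bracket hangs square in the jaws, with its plate at u 238–318 and the dot at (278,134). I'll check its pitch and offset, then lower it in front of the drawer.

Run:
```python
from h import *
s=status.state();c=shot('wrist');P=s['eef_pos'];a=np.radians(-7.2);ex=np.array([np.cos(a),np.sin(a),0])
print('pred dot',proj(c,P+ex*-70+[0,0,-28.5]).round(1),'pred end',proj(c,P+ex*-80+[0,0,-28.5]).round(1))
for z in(115,119.7,124):
    d=onz(c,278,134,z);print(z,'dot along',(d-P)@ex,'lat',(d-P)@np.array([-ex[1],ex[0],0]),'width',np.linalg.norm(onz(c,238,120,z)-onz(c,318.5,120,z)))
```

```text
pred dot [278.8 136.2] pred end [278.8 119.2]
115 dot along -71.26755910090162 lat -0.49876162295442417 width 50.10761802609699
119.7 dot along -71.29091801450936 lat -0.5061587029328865 width 48.884472545142955
124 dot along -71.31228893546962 lat -0.5129262441897602 width 47.76542455192964
```

>>> {"fn": "apply_moves", "kwargs": {"increments": [[1,15,0,0,0],[1,25,0,0,0],[1,25,0,0,0],[1,20,0,0,0],[1,12,0,0,0],[1,8,0,0,0],[1,0,0,0,0]]}}

```text
t: 17.1
eef_pos: [528.6, -179.8, 43.9]
tcp_rot: [1.203, 1.569, 2.642]
ft_force: [0.4, 0.7, -2.1]
opening: 0.124
```

Run:
```python
from h import *
go([551.5,-185,34.5],82.5)
t=shot('top');s=shot('scene')
a=cv2.resize(t['pixels'][165:225,300:370],(560,480),interpolation=cv2.INTER_CUBIC)
b=cv2.resize(s['pixels'][190:300,110:240],(650,550),interpolation=cv2.INTER_CUBIC)
cv2.imwrite('pics/t5.png',a[:,:,::-1]);cv2.imwrite('pics/s5.png',b[:,:,::-1])
```

```text
t 17.1 pos [ 528.6 -179.8   43.9] toolx [-0.001  0.001 -1.   ] jaw 82.4 shift(before turn) [  9.4 -23.4  -2.2] q [-0.45  0.65  1.88  0.    0.62 -1.89] F [ 0.4  0.7 -2.1]
turn -0.1 shift after turn [  9.4 -23.4  -2.2]
```

View pics/t5.png

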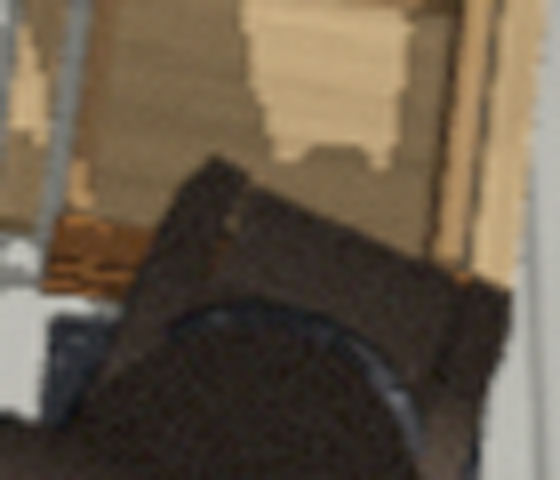

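The top view is blocked by the wrist. The in-hand check agrees with the plan: the dot is 71.3 mm behind the TCP and 0.5 mm off laterally, so the face is about 49 mm ahead. I'll set it down gently.

>>> {"fn": "apply_moves", "kwargs": {"increments": [[1,4,0,-2,0],[1,3,0,0,0],[1,1,0,0,0],[1,1,0,0,0],[1,0,0,0,0]]}}

```text
t: 17.7
eef_pos: [528.7, -181.7, 35.6]
tcp_rot: [0.404, 1.571, 1.845]
ft_force: [-1.1, -0.9, -2.8]
opening: 0.123
```

View pics/s5.png

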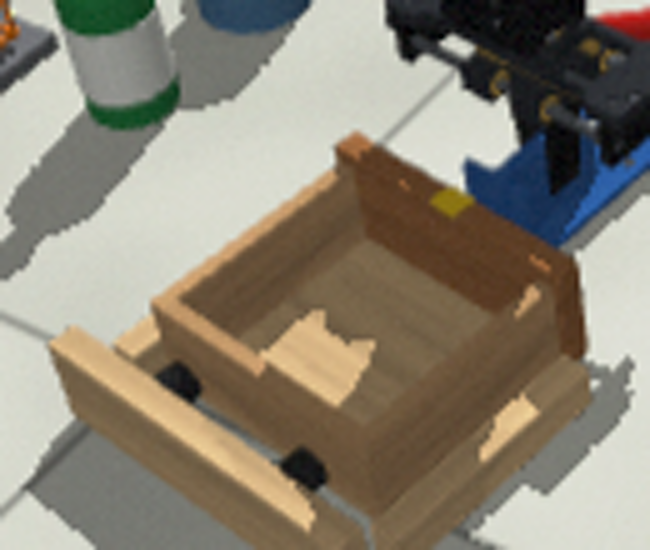

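The scene view shows the flange standing in front of the board, its left top corner at crop (466,160) and the tape at (452,200). I'll cross-check the tape position from this camera.

Run:
```python
from h import *
s=shot('scene');f=lambda u,v,z:onz(s,110+u/5,190+v/5,z).round(1)
print('tape top mid',f(452,202,80),'front corners top',f(338,146,80),f(358,133,80),f(575,258,80),f(555,268,80))
print('tape top front edge',f(458,193,80), 'flange top L corner',f(466,160,64+5))
go([553,-184.5,34.5],82.5)
a=np.radians(-7.5);ex=np.array([np.cos(a),np.sin(a)]);P=status.state()['eef_pos'][:2]
for o in([601.4,-190.5],[600,-191.3]):
  d=P-np.array(o);print('face x,y in drawer',d@ex+48.7,d@np.array([-ex[1],ex[0]])-.5)
```

```text
tape top mid [ 611.9 -189.5   80. ] front corners top [ 604.8 -277.    80. ] [ 590.1 -273.7   80. ] [ 616.2 -102.6   80. ] [ 627.9 -108.1   80. ]
tape top front edge [ 604.2 -190.9   80. ] flange top L corner [ 570.2 -211.3   69. ]
t 17.75 pos [ 528.8 -181.7   35.6] toolx [ 0.  0. -1.] jaw 82.5 shift(before turn) [  1.1 -24.4   0.4] q [-0.45  0.66  1.88  0.    0.6  -1.89] F [-0.4 -1.  -2.6]
turn 0.0 shift after turn [  1.1 -24.4   0.4]
face x,y in drawer -24.468734296715667 -1.2462070941013148
face x,y in drawer -23.185132444568396 -0.2703145358941866
```

>>> {"fn": "apply_moves", "kwargs": {"increments": [[1,0,-6,0.5,0.5],[1,0,-7,0.5,0],[1,0,-5,0,0],[1,0,0,0,0],[1,0.7,0,0,0],[1,0,0,0,0]]}}

```text
t: 18.35
eef_pos: [546.5, -183.0, 34.8]
tcp_rot: [1.118, 1.57, 2.55]
ft_force: [-0.2, 0.4, -1.8]
opening: 0.125
```

>>> {"fn": "apply_moves", "kwargs": {"increments": [[1,0.5,0,0,0],[1,0,0,0,0],[1,0,0,0,0]]}}

```text
t: 18.65
eef_pos: [546.7, -183.2, 34.5]
tcp_rot: [-0.427, 1.571, 1.004]
ft_force: [0.1, -0.1, -2.5]
opening: 0.128
```

>>> {"fn": "apply_moves", "kwargs": {"increments": [[1,0.6,0,0,0],[1,0,0,0,0],[1,0,0,0,0]]}}

```text
t: 18.95
eef_pos: [546.7, -183.2, 34.4]
tcp_rot: [-1.712, 1.571, -0.28]
ft_force: [-3.8, 1.2, 6.5]
opening: 0.128
```

>>> {"fn": "apply_moves", "kwargs": {"increments": [[1,0.5,0,0,0],[1,0,0,0,0],[1,0,0,0,0]]}}

```text
t: 19.25
eef_pos: [546.7, -183.2, 34.4]
tcp_rot: [-1.796, 1.57, -0.364]
ft_force: [-4.3, 2.5, 12.2]
opening: 0.124
```

It is on the counter at the expected height. I'll ease off the downward load, then creep forward.

>>> {"fn": "apply_moves", "kwargs": {"increments": [[1,-0.8,0,0,0],[1,0,0,0,0],[1,0,0,0,0]]}}

```text
t: 19.55
eef_pos: [546.8, -183.2, 34.4]
tcp_rot: [-1.605, 1.57, -0.174]
ft_force: [-1.2, -0.2, 6.1]
opening: 0.128
```

>>> {"fn": "apply_moves", "kwargs": {"increments": [[1,0,-1,0,0],[1,0,-1,0,0],[1,0,-1,0,0],[1,0,-1,0,0],[1,0,0,0,0],[1,0,0,0,0]]}}

```text
t: 20.15
eef_pos: [550.4, -183.7, 34.4]
tcp_rot: [1.26, 1.57, 2.692]
ft_force: [-5.0, 0.9, 7.2]
opening: 0.126
```

>>> {"fn": "apply_moves", "kwargs": {"increments": [[1,-0.4,0,0,0],[1,0,-0.5,0,0],[1,0,-0.5,0,0],[1,0,0,0,0],[1,0,0,0,0]]}}

```text
t: 20.65
eef_pos: [551.7, -183.9, 34.5]
tcp_rot: [-0.89, 1.571, 0.542]
ft_force: [-1.6, 0.5, 0.8]
opening: 0.125
```

>>> {"fn": "apply_moves", "kwargs": {"increments": [[1,0,-0.7,0,0],[1,0,-0.7,0,0],[1,0,-0.6,0,0],[1,0,0,0,0],[1,0,0,0,0]]}}

```text
t: 21.15
eef_pos: [553.7, -184.1, 34.4]
tcp_rot: [-0.175, 1.571, 1.257]
ft_force: [-0.6, 0.4, 0.7]
opening: 0.125
```

>>> {"fn": "apply_moves", "kwargs": {"increments": [[1,0,-0.7,0,0],[1,0,-0.7,0,0],[1,0,-0.6,0,0],[1,0,0,0,0],[1,0,0,0,0]]}}

```text
t: 21.65
eef_pos: [555.3, -184.3, 34.5]
tcp_rot: [1.21, 1.57, 2.642]
ft_force: [-5.7, 1.0, 2.2]
opening: 0.124
```

>>> {"fn": "apply_moves", "kwargs": {"increments": [[1,0,-0.7,0,0],[1,0,-0.7,0,0],[1,0,-0.6,0,0],[1,0,0,0,0],[1,0,0,0,0]]}}

```text
t: 22.15
eef_pos: [556.6, -184.4, 34.5]
tcp_rot: [1.306, 1.569, 2.737]
ft_force: [-9.1, 1.2, 4.5]
opening: 0.129
```

>>> {"fn": "apply_moves", "kwargs": {"increments": [[1,-0.2,-0.7,0,0],[1,0,-0.7,0,0],[1,0,0,0,0],[1,0,0,0,0]]}}

```text
t: 22.55
eef_pos: [557.7, -184.6, 34.5]
tcp_rot: [1.317, 1.568, 2.748]
ft_force: [-9.7, 1.4, 2.6]
opening: 0.125
```

Run:
```python
from h import *
go([556,-184,34.5],82)
for i in range(4):
    s=shot('scene');print(status.state()['ft_force'].round(1))
print(status.state()['moment'].round(2))
cv2.imwrite('pics/s6.png',cv2.resize(s['pixels'][190:300,110:240],(650,550),interpolation=cv2.INTER_CUBIC)[:,:,::-1])
```

```text
t 22.55 pos [ 557.7 -184.6   34.5] toolx [-0.003  0.001 -1.   ] jaw 82.0 shift(before turn) [0.  1.8 0.3] q [-0.43  0.69  1.81 -0.    0.65 -1.86] F [-9.7  1.4  2.6]
turn 0.0 shift after turn [0.  1.8 0.3]
[-9.1  0.3  3.3]
[-9.   0.5  4. ]
[-9.4  0.7  3.7]
[-9.9  0.3  4.5]
[-0.13  1.33 -0.22]
```

View pics/s6.png

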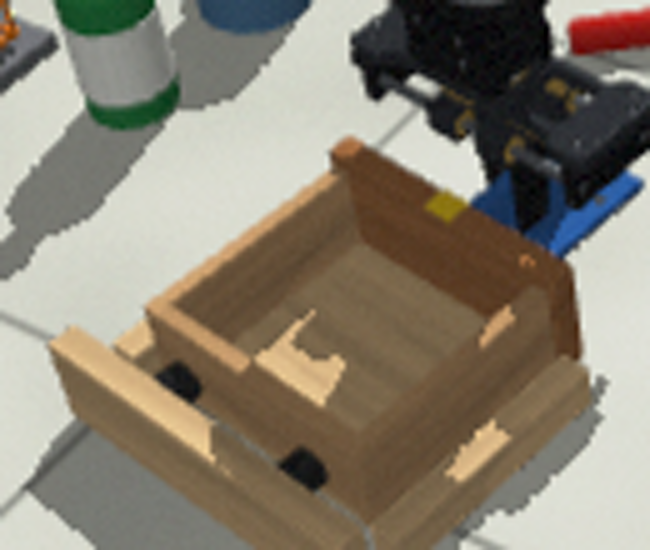

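>>> {"fn": "apply_moves", "kwargs": {"increments": [[1,0,-0.5,0,0],[1,0,-0.5,0,0],[1,0,0,0,0],[1,0,0,0,0],[1,0,0,0,0],[1,0,0,0,0],[1,0,0,0,0],[1,0,0,0,0]]}}

```text
t: 23.55
eef_pos: [558.4, -184.6, 34.5]
tcp_rot: [1.326, 1.567, 2.757]
ft_force: [-11.3, -0.3, 4.7]
opening: 0.124
```

Run:
```python
from h import *
go([556,-184,34.5],82)
I0=cv2.imread('pics/scene0.png')[:,:,::-1];s=shot('scene')
def cen(I):
    H=cv2.cvtColor(np.ascontiguousarray(I),cv2.COLOR_RGB2HSV)[190:260,150:240];k=cv2.inRange(H,np.array([22,150,80]),np.array([35,255,255]));p=np.argwhere(k);return len(p),(p.mean(0)[::-1]+[150,190])
a,b=cen(I0),cen(s['pixels']);print(a,b)
# use drawer-rigid optical shift in the drawer-interior/front patch
g=lambda I:cv2.cvtColor(np.ascontiguousarray(I),cv2.COLOR_RGB2GRAY).astype(np.float32)[215:260,142:172]
print(cv2.phaseCorrelate(g(I0),g(s['pixels'])))
d=onz(s,*a[1],80);print('1mm along x in px',proj(s,d+[.99,-.139,0])-proj(s,d))
sh=onz(s,*b[1],80)-d;print('tape shift',sh.round(1));print(status.state()['ft_force'].round(1),status.state()['qvel'].round(3))
# lever still up
print('lever tip proj',proj(s,[527,369,235.6]).round())
```

```text
t 23.55 pos [ 558.4 -184.6   34.5] toolx [-0.003  0.001 -1.   ] jaw 82.0 shift(before turn) [0.1 2.5 0.3] q [-0.43  0.69  1.81 -0.    0.65 -1.86] F [-11.3  -0.3   4.7]
turn 0.0 shift after turn [0.1 2.5 0.3]
(31, array([199.77419355, 230.06451613])) (27, array([199.2962963 , 230.07407407]))
((-0.760420794521707, 0.975285202426182), 0.8041743448045519)
1mm along x in px [-0.24486342  0.19652675]
tape shift [ 0.7 -1.2 -0. ]
[-11.3   0.9   5.8] [-0.    -0.001 -0.     0.002  0.     0.   ]
lever tip proj [416. 239.]
```

The wrist reads a steady 11.3 N. The drawer has shifted about 4 mm, which means roughly 8–9 N on its face once counter friction is taken off. That is inside the range, so I'm handing in.

```bash
python3 -c "
from h import *
print(env.job_done());s=status.state();print(s['t'],s['ft_force'].round(1),s['opening'])"
```

```text
the job is handed in; nothing more can be done
None
the job is handed in; nothing more can be done
```

The bracket is marked, and I handed the job in with the gripper holding it base-down against the drawer's front. The job took about 23.6 s of the 67 s allowed. No verdict is reported, so the figures below are my own last checks.

**Marking:** I pushed the lever down until the force jumped to about 20 N, at the height where the stop was expected. When released, it came back up with the bracket still under the ram, and the scene picture showed both.

**One slip:** My first lift was higher than the ram's clearance, so the bracket's end caught the ram and the bracket tilted in the jaws. I set it flat on the bed, gripped it again, lifted it about 13 mm and slid it out. This was after the lever had come back up, so the marking steps should not be affected.

**Last checks before hand-in:**

| Check | Result |
|---|---|
| Height on the counter | at the expected height, within about 0.1 mm |
| Offset from the tape's middle | within about 1 mm, calculated |
| Yaw | about -8°, against -7.5° to -8.6° measured for the drawer |
| Wrist force along the push | steady 11.3 N |
| Jaw opening | about 12 mm, matching the rib |

**Push on the drawer:** This is about 8–9 N, not measured directly. I took it from the drawer's shift of about 4 mm in the images and from the wrist force minus counter friction. A second image check, on the tape alone, gave only about 1 mm. I set that one aside because it used only about 30 pixels and the gripper changed the view there.

**Not seen directly:** At the end the drawer's front board hid the flange contact from the scene camera, and the wrist blocked the top view. I did not push or touch the other things on the counter, but I did not re-measure their positions or the lever at the end.

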